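# Check a screw spindle with its thread comb

## Task

Check the clamped screw spindle with the thread comb that matches its pitch, the coarse one: lay it flat on the dark steel rest, teeth towards the thread but not yet touching, and let go. Then push it along the rest until its teeth drop fully home, so that it sits flat and even along its whole length with all its teeth in the threaded part, and leave it there. Leave the fine comb and the other things where they lie.

Things in the scene. Friction and masses are not known exactly. Their poses are not given: they have to be found in the camera images.
- spindle: fixed bare-steel screw spindle, 214 mm long, level along its own y; its plain ends are strapped in two V-blocks. Origin: on its axis, mid-way along the 120 mm threaded part, 46 mm above the table; x points level away from the rest, z up. V thread of 12 mm pitch, crest radius 21, root radius 13.5, crests 1.2 mm wide, lightly oiled; on the rest's side (-x) crests lie at y = 0 and every 12 mm
- home (a point): point 32 mm from the spindle's axis towards the rest, 46 mm up, axes as the spindle's: here lies the coarse comb's middle when fully home (or a multiple of 12 mm along y from here), the comb's axes parallel to these. Riding on the crests the comb stands 7 mm farther off. A push of some 10 N seats it
- stand: fixed checking stand: grey base plate 170 x 196 x 10 mm with the dark steel rest block and two V-blocks. Origin on the table under the spindle's axis (the spindle's middle lies up to 6 mm either way along y); axes parallel to the spindle's. V-blocks and clamps begin at y = +-72 mm, reach 30 mm either side of the axis and 75 mm above the table
- rest_top (a point): centre of the flat top of the dark steel rest, 42 mm above the table; the top reaches 50 mm either way in x and 58 mm in y (stand's axes). Its edge towards the spindle is 25 mm from the axis. A comb lying on it meets the thread at the height of the axis
- comb_coarse_mid (a point): middle, half-way up, of the coarse comb (the matching one): loose steel plate, 96 mm long (y), 36 wide (x), 8 thick (z up), 0.11 to 0.22 kg. Eight pointed teeth, 12 mm pitch, 7.5 deep; tips at x = +18 mm, centres at y = +-6, 18, 30, 42 mm; straight back edge at x = -18. Lies flat on the table left or right of the stand, teeth away from the robot within 30 degrees; grip across the width
- comb_coarse_end_l (a point): point in the coarse comb, on its long centre line, 42 mm from the middle towards +y, half-way up; same axes as the middle
- comb_coarse_end_r (a point): point in the coarse comb, on its long centre line, 42 mm from the middle towards -y, half-way up; same axes as the middle
- comb_coarse: the coarse comb itself; origin at the centre of its underside, axes as at its middle
- comb_fine_mid (a point): middle (half-way up) of the other comb, which does not match: same plate, 96 x 36 x 8 mm, but sixteen small teeth of 6 mm pitch and 3.8 mm depth; lies on the other side of the stand
- side_pliers: yellow-handled pliers, 54 x 170 x 16 mm, lying behind the work on the left; bystander; origin at the centre of the underside
- meter: grey hand-held meter standing on its foot, 57 x 58 x 109 mm, on the right; bystander; origin at the centre of the underside
- parts_case: clear parts box, 64 x 140 x 33 mm, behind the stand; bystander; origin at the centre of the underside
- marker: white marker pen, 165 mm long, behind the stand on the right; bystander; origin at the centre of the underside
Things that resemble listed ones, but are neither listed nor needed, are in the scene too. Leave any orange, purple or red look-alike of the comb_coarse alone.

How it is judged (in metres and radians):
On the way, in this order (a step that is already met when the one before it is completed fails the run):
1. the coarse comb lies flat on the rest in front of the thread, tips just clear of the crests, and is let go (x of each of comb_coarse_end_l, comb_coarse_end_r in the frame of spindle below -0.0395 m and x of comb_coarse_mid in the frame of spindle above -0.105 m and y of comb_coarse_mid in the frame of spindle between -0.045 and 0.045 m and z of comb_coarse_mid in the frame of spindle between -0.003 and 0.003 m and angle between comb_coarse_mid's own z axis and vertical below 0.04 rad and contact force between the fingers and comb_coarse below 0.1 N), for 0.2 s.
2. the coarse comb is home in the thread at both ends (x of comb_coarse_end_l in the frame of spindle between -0.0335 and -0.029 m and x of comb_coarse_end_r in the frame of spindle between -0.0335 and -0.029 m and y of comb_coarse_mid in the frame of spindle between -0.02 and 0.02 m and z of comb_coarse_mid in the frame of spindle between -0.003 and 0.003 m and angle between comb_coarse_mid's own z axis and vertical below 0.04 rad), for 0.2 s.
At the end, for the whole second after the job is handed in: The coarse comb lies flat on the rest, at rest and let go, both its ends within 1.5 mm of fully home in the thread, its middle within 20 mm of the middle of the threaded part, tilted less than 0.04 rad and within 3 mm of the height of the spindle's axis (all of step 2 and linear speed of comb_coarse below 0.01 m/s); the robot touches nothing.
It fails at once if the fine comb is moved more than 40 mm (distance of comb_fine_mid from where it was at the start of the episode above 0.04 m).
It fails at once if the side pliers is moved more than 40 mm (distance of side_pliers from where it was at the start of the episode above 0.04 m).
It fails at once if the meter is moved more than 40 mm (distance of meter from where it was at the start of the episode above 0.04 m).
It fails at once if the parts case is moved more than 40 mm (distance of parts_case from where it was at the start of the episode above 0.04 m).
It fails at once if the marker is moved more than 40 mm (distance of marker from where it was at the start of the episode above 0.04 m).
It also fails if it takes over 54 s, if anything falls off the work surface, if the arm or the gripper's body presses on something with over 40 N, if the wrist force passes 120 N, or if a joint passes its speed limit or range.

## Robot

A 6-joint arm with a two-finger parallel gripper is mounted at the origin on a cart in front of the work surface, level with it; the furniture and walls round the work are solid. World frame = base frame: x ahead of the robot, y to its left, z up, the work surface at z = 0. Lengths are in m, angles in degrees, forces in N, time in s.
With the tool pointing down it reaches from about 0.4 to 0.825 m from the base axis. Payload 7 kg.
Tool frame: the origin (TCP) lies at the centre of the arm's flange, where the gripper is bolted on; the fingertips stand 178 mm ahead of it and the grasp point (between the pads) lies 159 mm ahead of it; x points along the fingers, y is the direction in which the jaws open and shut, and the axes are right-handed (so a half turn about x gives the same grasp; the last joint's range is limited). The gripper opens to 88 mm and grips with 3 to 60 N. Pads are 19 mm wide; open, the fingers measure 130 mm over their backs; the gripper's body (78 mm by 193 mm) begins 47 mm behind the grasp point.
Start: joints at [16.507, 20.546, 0.682, 0, -70.136, -16.507], TCP at [0.675, -0, 0.405] pointing down, gripper open.
Joint ranges: [-176.03, 176.03], [-82.01, 121.73], [-58.28, 71.71], [-173.87, 95.51], [-174.79, -0.11], [-173.66, 173.66]. Speed limits (degrees/s): [136.94, 136.94, 172.46, 180, 180, 180].

## Interface

Orientations are given as [roll, pitch, yaw] about the fixed x, y, z axes, in that order (R = Rz(yaw) Ry(pitch) Rx(roll)).
In Python, from plant import ctrl gives the robot as it stands. The module is installed in compiled form; this text tells all that it offers.
- The arm moves only by the shell command python3 -m inch 'ROWS'. ROWS is JSON, one flat list of numbers, 7 for each row, row after row: the shift along the tool's x, y, z in m, then the turn, a rotation vector about the tool's x, y, z in degrees, then the finger opening in m, from 0 to 0.0876. In form: [dx, dy, dz, rx, ry, rz, hand, dx, dy, dz, rx, ry, rz, hand, ...]. A call has 1 to 20 rows; each row shifts and turns the pose as measured when the row begins, along the tool's axes as they then stand; what a row does not reach is not made up. A row lasts 1/8 s, in which the tool goes at most 62.5 mm and 10.7 degrees, less where a joint would pass 70% of its speed; a pose out of reach is approached as far as the arm can. A call with a gripper value outside its range is refused whole. The fingers move at their own pace and stop on an object; the grip force is fixed at half the most. Time passes only in rows, so rows that do not move let the fingers close. It gives the time, the measured TCP pose, the force and the opening at its end, in the units of the state.
- ctrl.get_obs(): the state, without advancing time (a new reading comes with each control period).
- ctrl.snapshot(name): name is "scene" or "side" or "wrist"; returns a dict with "color" (420x560x3 uint8, red, green, blue), "depth" (420x560 float32, m along the optical axis (not along the pixel's ray), 0 where there is no reading), "K" (3x3 intrinsics, pixels), "position" and "attitude" of the camera in the world; the wrist camera has in their place "hand_eye" (4x4, takes a point from camera to tool coordinates, whose origin is the TCP and whose axes are the tool frame's). Camera axes: x right, y up, looking along -z (the intrinsics and any distortion apply to the point x, -y, -z); pixel columns grow to the right and rows downward; lengths in m; the calibration is good to about 2 mm. A picture is of the moment at which its call begins: read the wrist's pose just before it.
- ctrl.close_job(): hands the job in, once; it reports no verdict.
The state is a dict: "clock": time; "joint_pos": joint angles; "qvel": joint speeds; "tau": joint torques, N m; "tool_pos": TCP position; "orientation": TCP orientation; "force": force on the tool from outside, world axes, zero at the start; "moment": the same for the moment, N m; "opening": finger opening in m.
Only numpy, scipy, OpenCV 4.12 (cv2) and the standard library are available. Lean on these libraries where they do the work, as an engineer would, in place of code of your own. Each camera call takes 0.05 s, during which the arm holds its last target.

## Working session

There is one attempt and no reset: what is moved stays moved. The work goes in short steps, Python scripts to look and compute and a shell command to move; the robot and the scene stay as the last step left them, time stands still between calls to the robot, and variables do not carry over. Pictures are saved under pics/ and viewed, and the job is handed in when it is done.

```bash
ls; mkdir -p pics; cat > h.py <<'E'
import numpy as np,cv2
from plant import ctrl
from scipy.spatial.transform import Rotation as R
def snap(n,f):
    o=ctrl.get_obs(); s=ctrl.snapshot(n)
    cv2.imwrite('pics/'+f+'.png',s['color'][:,:,::-1]); np.savez('pics/'+f+'.npz',tp=o['tool_pos'],to=o['orientation'],**{k:v for k,v in s.items()})
    return s
def cam(f):
    d=dict(np.load('pics/'+f+'.npz',allow_pickle=True))
    if 'hand_eye' in d:
        T=np.eye(4);T[:3,:3]=R.from_euler('xyz',d['to'],degrees=True).as_matrix();T[:3,3]=d['tp']
        M=T@d['hand_eye']
    else:
        M=np.eye(4);a=np.array(d['attitude'],float);M[:3,3]=d['position']
        M[:3,:3]=a if a.shape==(3,3) else R.from_euler('xyz',a,degrees=True).as_matrix()
    return d,M
def ray(f,u,v):
    d,M=cam(f);K=d['K'];p=np.array([(u-K[0,2])/K[0,0],-(v-K[1,2])/K[1,1],-1.])
    return M[:3,3],M[:3,:3]@p
def onz(f,u,v,z):
    o,r=ray(f,u,v);return o+r*(z-o[2])/r[2]
def dep(f,u,v):
    d,M=cam(f);z=d['depth'][int(round(v)),int(round(u))];o,r=ray(f,u,v);return o+r*z
def tri(f1,p1,f2,p2):
    o1,r1=ray(f1,*p1);o2,r2=ray(f2,*p2)
    t=np.linalg.lstsq(np.array([r1,-r2]).T,o2-o1,rcond=None)[0]
    a=o1+r1*t[0];b=o2+r2*t[1];return (a+b)/2,np.linalg.norm(a-b)
def crop(f,u0,v0,u1,v1,out,k):
    i=cv2.imread('pics/'+f+'.png')[v0:v1,u0:u1];cv2.imwrite('pics/'+out+'.png',cv2.resize(i,None,fx=k,fy=k,interpolation=cv2.INTER_CUBIC))
def proj(f,P):
    d,M=cam(f);c=M[:3,:3].T@(np.array(P)-M[:3,3]);K=d['K'];return K[0,0]*c[0]/-c[2]+K[0,2],K[1,2]-K[1,1]*c[1]/-c[2]
E
python3 - <<'E'
from h import *
print(ctrl.get_obs())
for n in('scene','side','wrist'):
    s=snap(n,n+'0'); print(n,{k:(v.tolist() if hasattr(v,'tolist') else v) for k,v in s.items() if k not in('color','depth')})
E
```

```text
pics
{'clock': 0.0, 'joint_pos': array([ 1.65060662e+01,  2.05908991e+01,  6.32221533e-01, -2.09384252e-02,
       -7.01357127e+01, -1.65065484e+01]), 'qvel': array([ 0.04102127,  0.03260041, -0.00729313,  0.08143126,  0.03759492,
        0.02888098]), 'tau': array([-8.00930356e-04, -5.82726967e+01,  2.93058443e+01,  6.99745238e+00,
        6.93249181e-03, -2.06530804e-04]), 'tool_pos': array([ 6.74792699e-01, -1.17708525e-05,  4.03714124e-01]), 'orientation': array([  94.72898456,   89.90357852, -175.27862865]), 'force': array([-0.23873458, -0.9476201 ,  0.03801751]), 'moment': array([ 0.01067785,  0.00445173, -0.00825183]), 'opening': 0.08799072315708098}
scene {'K': [[429.3608746325349, 0.0, 280.6303334181699], [0.0, 429.3608746325349, 204.13494573283418], [0.0, 0.0, 1.0]], 'position': [0.1465761883987712, 0.5637548707496126, 0.8546995375429163], 'attitude': [40.57218304624009, 0.944788064340223, -141.07463098874837]}
side {'K': [[485.1122793599502, 0.0, 284.11891660586497], [0.0, 485.1122793599502, 212.25734175801432], [0.0, 0.0, 1.0]], 'position': [0.1183130218787111, -0.7324467779838809, 0.7430875705257479], 'attitude': [53.198707019464145, 1.2991886301336852, -30.52757356557988]}
wrist {'K': [[328.2492911619477, 0.0, 283.89275191922917], [0.0, 328.2492911619477, 212.3402716530611], [0.0, 0.0, 1.0]], 'hand_eye': [[-0.0003211414181203531, 0.27914059337563846, -0.9602501892726112, 0.02003450045879751], [0.9999999455480276, 0.00016259819128710873, -0.00028716854015387304, -0.00036858922161930874], [7.597454726128284e-05, -0.9602502292068067, -0.27914063039289627, -0.07471056791996314], [0.0, 0.0, 0.0, 1.0]]}
```

View pics/scene0.png

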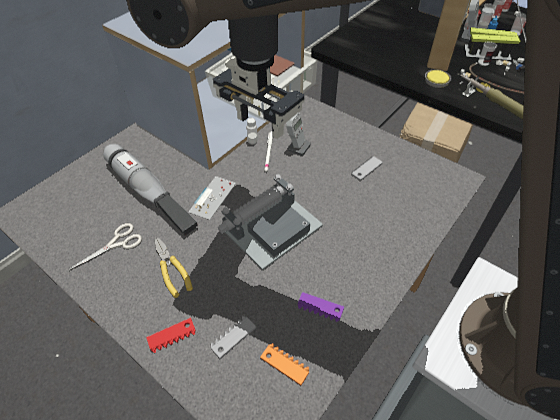

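View pics/side0.png

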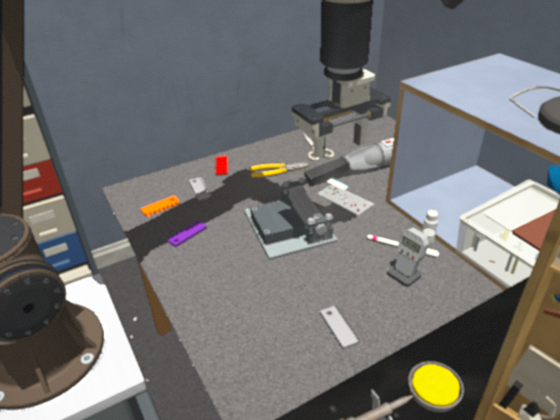

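View pics/wrist0.png

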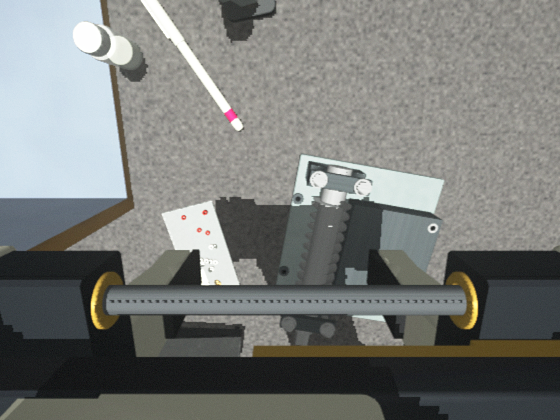

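```bash
python3 - <<'E'
from h import *
crop('scene0',140,280,340,390,'c1',4);crop('scene0',200,140,400,280,'c2',4)
crop('side0',130,140,350,270,'c3',3.6)
print(R.from_euler('xyz',ctrl.get_obs()['orientation'],degrees=True).as_matrix().round(3))
for n,u,v in[('coarse',232,337),('red',171,335),('orange',285,363),('purple',321,305),('fine',367,168)]: print(n,onz('scene0',u,v,.008).round(3),dep('scene0',u,v).round(3))
E
```

```text
[[-0.001 -1.     0.   ]
 [-0.     0.     1.   ]
 [-1.     0.001 -0.   ]]
coarse [0.466 0.35  0.008] [0.465 0.35  0.009]
red [0.568 0.426 0.008] [0.566 0.426 0.01 ]
orange [0.347 0.324 0.008] [0.347 0.324 0.01 ]
purple [0.364 0.178 0.008] [0.365 0.177 0.008]
fine [ 0.507 -0.243  0.008] [ 0.507 -0.243  0.008]
```

View pics/c1.png

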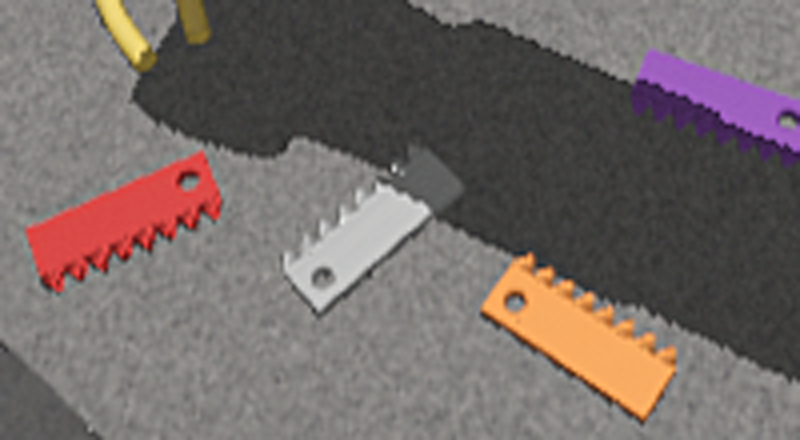

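View pics/c2.png

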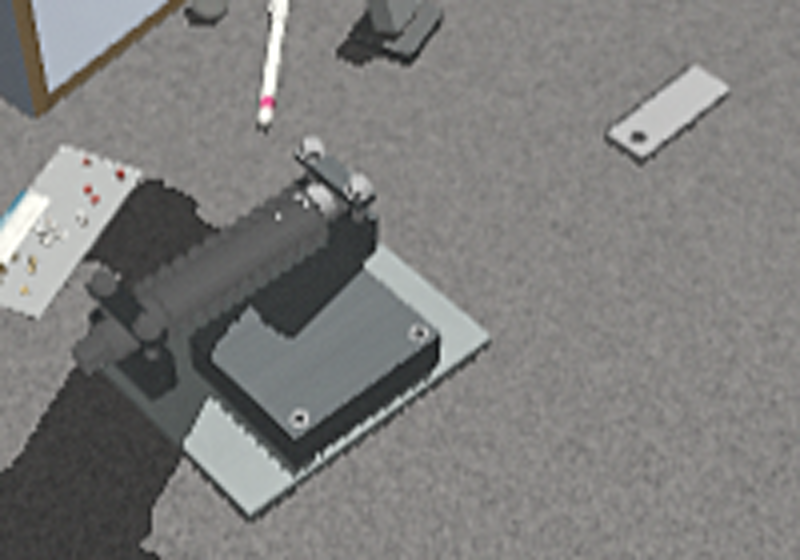

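View pics/c3.png

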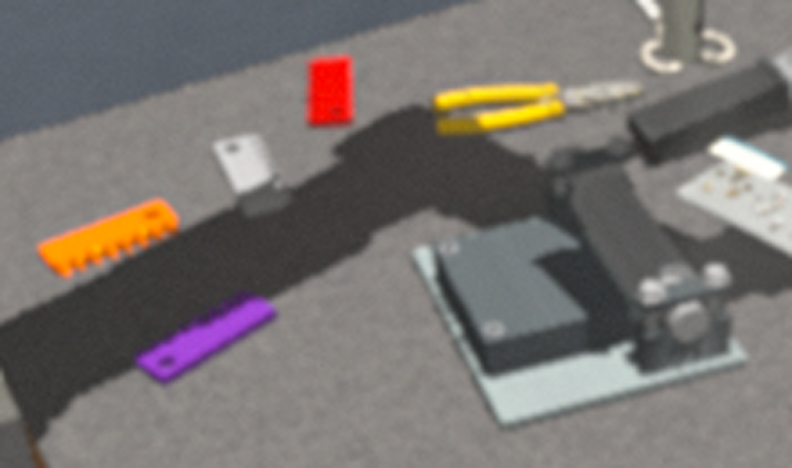

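```bash
python3 - <<'E'
from h import *
P={}
for n,u,v in[('backhole',220,358.5),('backfar',256,326.5),('toothhole',211.2,344.5),('toothfar',242.5,316.2)]:
    P[n]=onz('scene0',u,v,.008);print(n,P[n].round(4))
a=P['backhole']-P['backfar'];print(np.degrees(np.arctan2(a[1],a[0])),np.linalg.norm(a),sum(P.values())/4)
# rest plane via depth scene
for f in('scene0','side0'):
    d,M=cam(f);K=d['K'];v,u=np.mgrid[0:420,0:560];z=d['depth']
    c=np.stack([(u-K[0,2])/K[0,0]*z,-(v-K[1,2])/K[1,1]*z,-z],-1)
    W=c@M[:3,:3].T+M[:3,3]
    m=(abs(W[...,2]-.042)<.004)&(abs(W[...,0]-.62)<.2)&(abs(W[...,1])<.15)&(z>0)
    n,l,st,ce=cv2.connectedComponentsWithStats(m.astype(np.uint8))
    k=1+st[1:,4].argmax();q=W[l==k];print(f,st[k],np.median(q[:,2]))
    r=cv2.minAreaRect((q[:,:2]*1000).astype(np.float32));print(r,cv2.boxPoints(r))
E
```

```text
backhole [0.4539 0.3975 0.008 ]
backfar [0.442 0.302 0.008]
toothhole [0.488  0.3881 0.008 ]
toothfar [0.4798 0.3024 0.008 ]
82.94081842807427 0.09622993604533006 [0.46591908 0.34752034 0.008     ]
scene0 [ 247  201   63   50 1631] 0.042195808713696326
((560.1289672851562, 82.33036041259766), (117.25895690917969, 103.39215087890625), 79.49820709228516) [[498.61264   34.105427]
 [600.27295   15.260517]
 [621.64526  130.5553  ]
 [519.985    149.4002  ]]
side0 [ 250  199   56   38 1281] 0.0423752261628596
((558.5128784179688, 79.52214813232422), (120.87545013427734, 100.67990112304688), 80.03046417236328) [[498.46982   28.712116]
 [597.62946   11.281956]
 [618.5559   130.33218 ]
 [519.3963   147.76234 ]]
```

Candidates: grey coarse comb, scene (232,337), with large teeth (chosen); red (171,335), orange (285,363) and purple (321,305) look-alikes; grey fine comb (367,168), right of the stand. The crop c1 shows the left grey comb with eight large teeth facing away from the robot. The rest is at scene (280,230). Next I move over the comb.

```bash
python3 -m inch '[0,0.023,0.0387,0.8,0,0,0.0876,0,0.023,0.0387,0.8,0,0,0.0876,0,0.023,0.0387,0.8,0,0,0.0876,0,0.023,0.0387,0.8,0,0,0.0876,0,0.023,0.0387,0.8,0,0,0.0876,0,0.023,0.0387,0.8,0,0,0.0876,0,0.023,0.0387,0.8,0,0,0.0876,0,0.023,0.0387,0.8,0,0,0.0876,0,0.023,0.0387,0.8,0,0,0.0876,0,0,0,0,0,0,0.0876]'
python3 - <<'E'
from h import *
snap('wrist','w1');snap('scene','s1');snap('side','d1')
o=ctrl.get_obs();print(o['tool_pos'],R.from_euler('xyz',o['orientation'],degrees=True).as_matrix().round(4),o['joint_pos'])
E
```

```text
clock: 1.4
tool_pos: [0.4824, 0.3698, 0.4007]
orientation: [117.4, 89.6, -160.2]
force: [-0.4, -0.0, -0.0]
opening: 0.0875
[0.48363855 0.36704794 0.40091314] [[-0.006  -0.9909  0.1347]
 [-0.0025  0.1347  0.9909]
 [-1.      0.0056 -0.0033]] [ 55.54158809  14.47215193  -8.34651921  -0.21692385 -67.49380997
 -63.19877854]
```

View pics/w1.png

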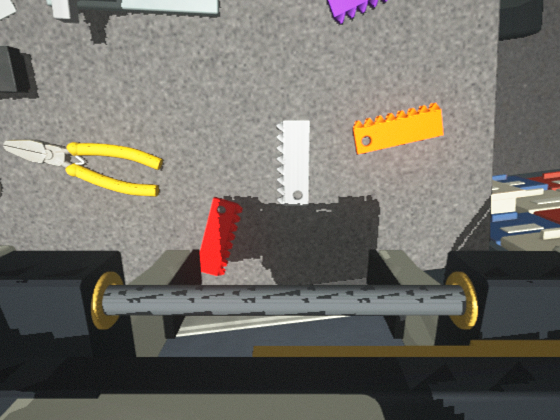

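View pics/d1.png

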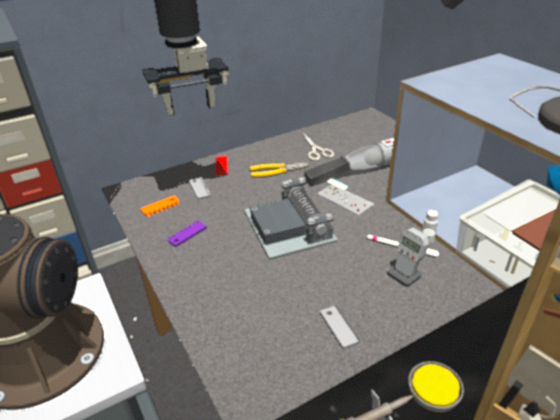

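Wrist view: the coarse comb spans (278–310, 120–205), with its hole at the lower end (297,195) and its teeth on the left.

```bash
python3 - <<'E'
from h import *
crop('w1',255,105,355,215,'c4',5.4)
crop('s1',200,150,340,280,'c5',4.5)
E
```

```text
(no output)
```

View pics/c4.png

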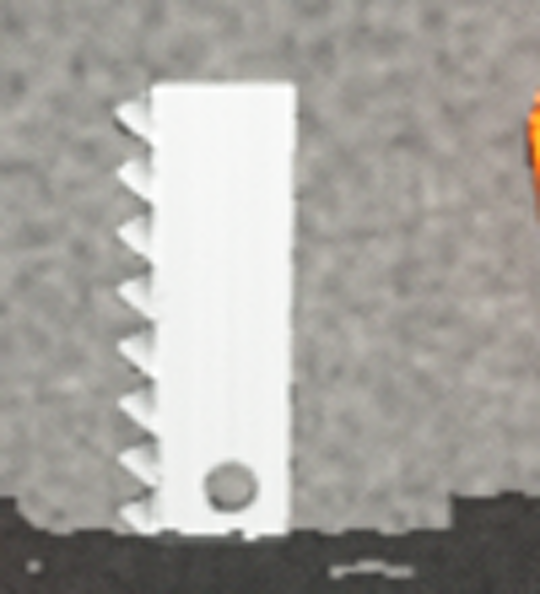

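View pics/c5.png

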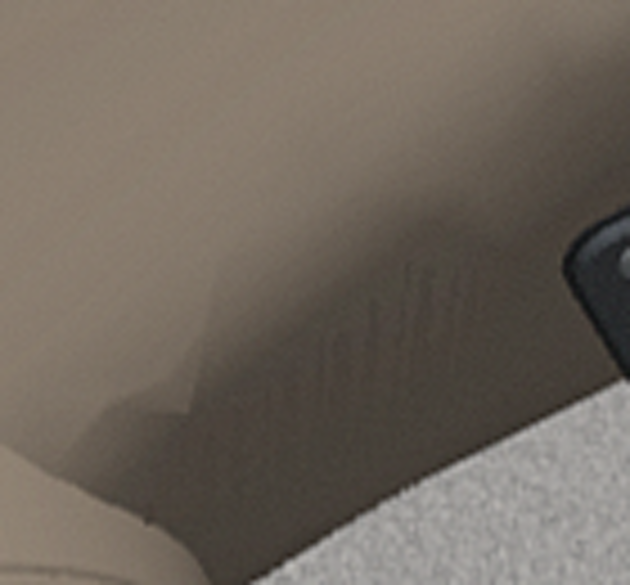

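```bash
python3 - <<'E'
from h import *
g=lambda x,y:onz('w1',255+x/5.4,105+y/5.4,.008)
B=[g(295,86),g(289,532)];F=[g(152,86),g(158,535)]
print(np.round(B+F,4))
y=B[1]-B[0];print(np.linalg.norm(y),np.degrees(np.arctan2(-y[0],y[1])))
y2=F[1]-F[0];print(np.degrees(np.arctan2(-y2[0],y2[1])), [np.linalg.norm(a-b) for a,b in zip(B,F)])
T=[g(119,y) for y in (118,178,236,294,350,406,460,514)];T=np.array(T);print(T.round(4));t=T[-1]-T[0];print(np.linalg.norm(t),np.degrees(np.arctan2(-t[0],t[1])))
for a,b,c,d in[(295,86,256,326.5),(289,532,220,358.5)]:
    print(tri('w1',(255+a/5.4,105+b/5.4),'scene0',(c,d)))
E
```

```text
[[0.4429 0.3028 0.008 ]
 [0.4546 0.3954 0.008 ]
 [0.4717 0.2989 0.008 ]
 [0.4829 0.3923 0.008 ]]
0.09336586804335689 -7.153772315879958
-6.83609270746791 [np.float64(0.028991942963634516), np.float64(0.02847281856300815)]
[[0.4792 0.3043 0.008 ]
 [0.4808 0.3161 0.008 ]
 [0.4824 0.3277 0.008 ]
 [0.4841 0.3395 0.008 ]
 [0.4857 0.3512 0.008 ]
 [0.4873 0.363  0.008 ]
 [0.489  0.3746 0.008 ]
 [0.4906 0.3865 0.008 ]]
0.08300708595729463 -7.925444232820965
(array([0.44255308, 0.30232449, 0.00749435]), np.float64(0.0010998193322512464))
(array([0.45472681, 0.39659803, 0.00466336]), np.float64(0.0009083166893736369))
```

```bash
cat >> h.py <<'E'
def delta(p,yaw):
    """tool-frame shift+rotvec to reach tcp p with tool pointing down, comb-style yaw (deg): tool y=-xc, z=yc"""
    o=ctrl.get_obs();Rt=R.from_euler('xyz',o['orientation'],degrees=True).as_matrix()
    c,s=np.cos(np.radians(yaw)),np.sin(np.radians(yaw))
    G=np.array([[0,0,-1],[-c,-s,0],[-s,c,0]],float).T
    print('pos',o['tool_pos'].round(4),'open',round(o['opening'],4),'F',o['force'].round(1),'t',o['clock'])
    print('d',(Rt.T@(np.array(p)-o['tool_pos'])).round(4),'rot',np.degrees(R.from_matrix(Rt.T@G).as_rotvec()).round(2))
E
python3 - <<'E'
from h import *
for u,v in((355,152),(353,124),(364,124)):print(onz('w1',u,v,.008).round(3))
delta([.467,.3475,.28],-7.3)
E
```

```text
[0.396 0.343 0.008]
[0.396 0.312 0.008]
[0.384 0.314 0.008]
pos [0.4836 0.367  0.4009] open 0.0878 F [ 0.1 -0.4  0.2] t 1.55
d [ 0.1211  0.0132 -0.0212] rot [-0.44 -0.19 -0.32]
```

```bash
python3 -m inch '[0.03,0.0033,-0.0053,-0.4,-0.2,-0.3,0.06,0.03,0.0033,-0.0053,0,0,0,0.06,0.03,0.0033,-0.0053,0,0,0,0.06,0.03,0.0033,-0.0053,0,0,0,0.06,0,0,0,0,0,0,0.06]'
python3 - <<'E'
from h import *
delta([.467,.3475,.18],-7.3)
E
```

```text
clock: 2.17
tool_pos: [0.4702, 0.3415, 0.279]
orientation: [-35.5, 89.9, 46.8]
force: [-0.4, 0.3, 0.8]
opening: 0.06
pos [0.4702 0.3415 0.279 ] open 0.06 F [-0.4  0.3  0.8] t 2.175
d [0.0991 0.0041 0.0053] rot [-0.44  0.09  0.06]
```

```bash
python3 -m inch '[0.026,0.0024,0.003,-0.4,0.1,0,0.06,0.026,0.001,0.0013,0,0,0,0.06,0.024,0,0,0,0,0,0.06,0,0,0,0,0,0,0.06]'
python3 - <<'E'
from h import *
delta([.467,.3475,.18],-7.3)
snap('wrist','w2');snap('scene','s2')
E
```

```text
clock: 2.68
tool_pos: [0.4719, 0.3467, 0.2078]
orientation: [-46.7, 89.5, 35.8]
force: [0.7, -0.3, 0.0]
opening: 0.0603
pos [0.4719 0.3467 0.2078] open 0.0603 F [ 0.7 -0.3  0. ] t 2.675
d [ 0.0278  0.0052 -0.0001] rot [-0.15  0.37  0.4 ]
```

View pics/w2.png

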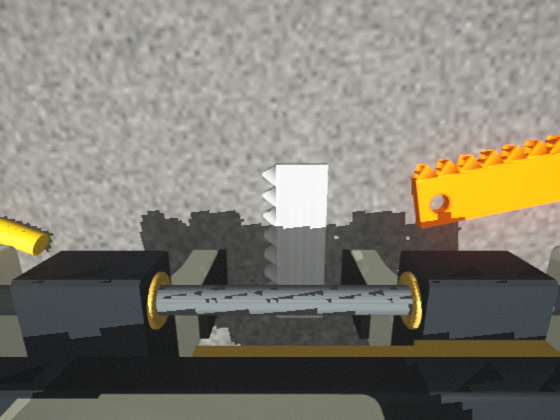

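View pics/s2.png

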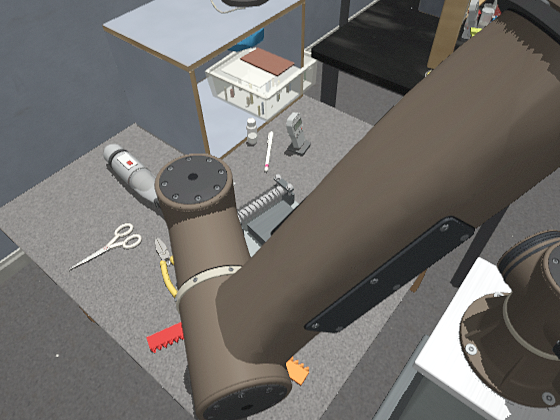

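The comb sits between the fingers, about 5 mm towards the right finger, which agrees with the measured dy.

```bash
python3 -m inch '[0.01,0.003,0,0,0.4,0.4,0.06,0.01,0.002,0,0,0,0,0.06,0,0,0,0,0,0,0.06]'
python3 - <<'E'
from h import *
delta([.467,.3475,.18],-7.3)
E
```

```text
clock: 3.15
tool_pos: [0.468, 0.3489, 0.1911]
orientation: [-31.7, 89.6, 50.9]
force: [0.6, 0.3, 0.2]
opening: 0.0599
pos [0.468  0.3489 0.1911] open 0.0599 F [0.6 0.3 0.2] t 3.15
d [ 0.0111  0.0008 -0.0016] rot [-0.12  0.33  0.2 ]
```

```bash
python3 -m inch '[0.008,0.0005,-0.001,0,0.3,0.2,0.06,0,0,0,0,0,0,0.06]'
python3 - <<'E'
from h import *
delta([.467,.3475,.18],-7.3)
E
```

```text
clock: 3.4
tool_pos: [0.4673, 0.3481, 0.1827]
orientation: [70.6, 90.0, 153.2]
force: [-0.5, 0.2, -0.1]
opening: 0.0599
pos [0.4673 0.3481 0.1827] open 0.0599 F [-0.5  0.2 -0.1] t 3.4
d [ 0.0027  0.0002 -0.0006] rot [-0.1   0.   -0.01]
```

Now go down about 2 mm and close.

```bash
python3 -m inch '[0.002,0,0,0,0,0,0.06,0,0,0,0,0,0,0.02,0,0,0,0,0,0,0.02,0,0,0,0,0,0,0.02,0,0,0,0,0,0,0.02,0,0,0,0,0,0,0.02]'
python3 - <<'E'
from h import *
delta([.467,.3475,.18],-7.3)
E
```

```text
clock: 4.15
tool_pos: [0.4674, 0.3482, 0.1808]
orientation: [-11.0, 90.0, 71.6]
force: [-0.3, -0.2, -0.6]
opening: 0.0352
pos [0.4674 0.3482 0.1808] open 0.0352 F [-0.3 -0.2 -0.6] t 4.15
d [ 0.0008  0.0003 -0.0008] rot [-0.1   0.03  0.01]
```

```bash
python3 -m inch '[-0.03,0,0,0,0,0,0.02,-0.05,0,0,0,0,0,0.02,-0.05,0,0,0,0,0,0.02,-0.03,0,0,0,0,0,0.02,0,0,0,0,0,0,0.02]'
python3 - <<'E'
from h import *
delta([.55,.11,.34],-10.3)
snap('wrist','w3')
E
```

```text
clock: 4.78
tool_pos: [0.4668, 0.3474, 0.3435]
orientation: [142.1, 89.7, -135.4]
force: [-0.1, 1.3, -2.9]
opening: 0.035
pos [0.4668 0.3474 0.3435] open 0.035 F [-0.1  1.3 -2.9] t 4.775
d [ 0.004  -0.1133 -0.2246] rot [ 2.85 -0.22 -0.16]
```

View pics/w3.png

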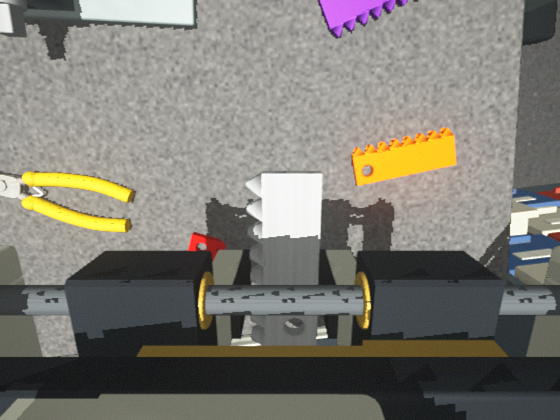

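The comb is held square in the jaws, with its near end at (295,173).

```bash
python3 -m inch '[0,-0.0189,-0.0374,0.5,0,0,0.02,0,-0.0189,-0.0374,0.5,0,0,0.02,0,-0.0189,-0.0374,0.5,0,0,0.02,0,-0.0189,-0.0374,0.5,0,0,0.02,0,-0.0189,-0.0374,0.5,0,0,0.02,0,-0.0189,-0.0374,0.4,0,0,0.02,0,0,0,0,0,0,0.02,0,0,0,0,0,0,0.02]'
python3 - <<'E'
from h import *
delta([.55,.083,.3],-10.3)
snap('wrist','w4');snap('side','d4');snap('scene','s4')
E
```

```text
clock: 5.82
tool_pos: [0.5423, 0.0993, 0.3277]
orientation: [132.4, 88.2, -148.2]
force: [-0.9, -0.4, -2.5]
opening: 0.0345
pos [0.5423 0.0993 0.3277] open 0.0345 F [-0.9 -0.4 -2.5] t 5.825
d [ 0.0277 -0.0112 -0.014 ] rot [-0.22 -1.18 -1.3 ]
```

View pics/w4.png

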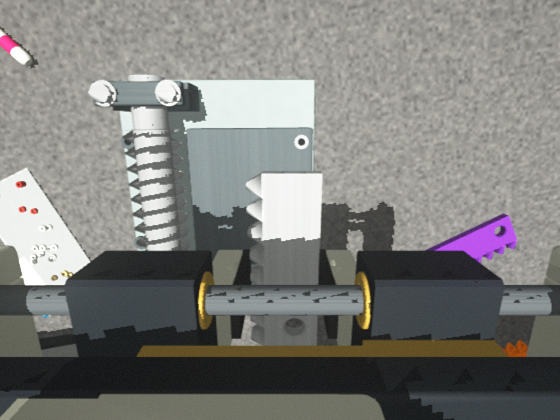

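View pics/d4.png

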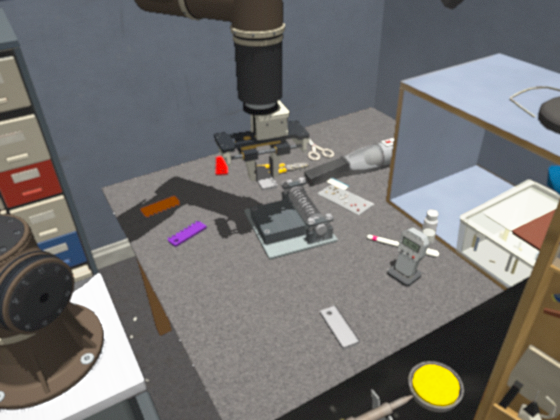

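View pics/s4.png

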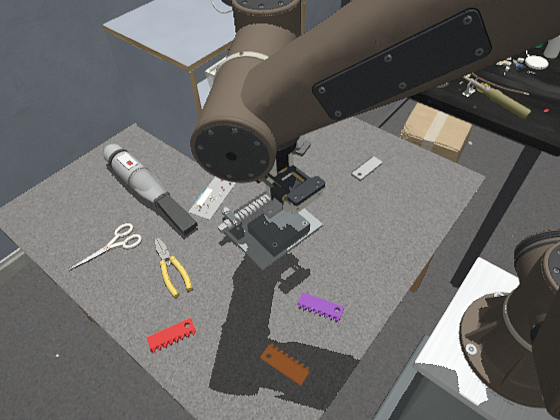

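```bash
python3 - <<'E'
from h import *
crop('w4',110,70,330,255,'c6',3.6)
crop('w4',125,120,215,255,'c7',4.4)
E
```

```text
(no output)
```

View pics/c6.png

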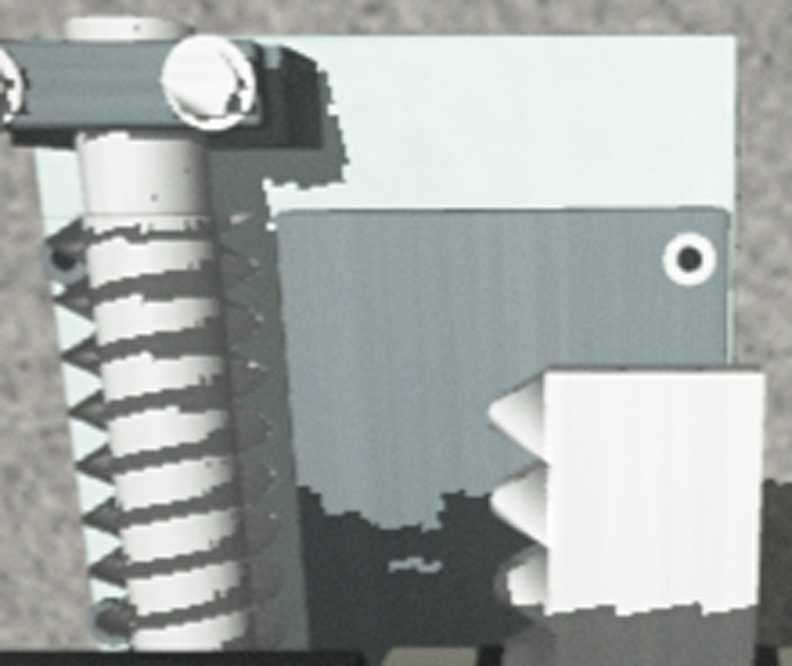

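View pics/c7.png

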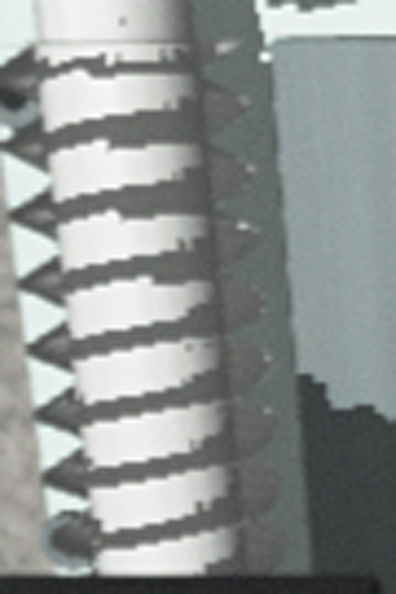

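```bash
cat > m.py <<'E'
from h import *
def ana(f,cl,cr,crests):
    a,b=onz(f,*cl,.042),onz(f,*cr,.042);x=b-a
    yaw=np.degrees(np.arctan2(-x[1],-x[0]));print('rest far(-y) edge',a.round(4),b.round(4),np.linalg.norm(x),yaw)
    C=np.array([onz(f,u,v,.052) for u,v in crests])
    d=C[-1]-C[0];print('crests',C.round(4).tolist(),np.linalg.norm(np.diff(C,axis=0),axis=1).round(4),np.degrees(np.arctan2(-d[0],d[1])))
    return a,b,C
E
python3 - <<'E'
from m import *
g=lambda x,y:(125+x/4.4,120+y/4.4)
a,b,C=ana('w4',(110+277/3.6,70+210/3.6),(110+730/3.6,70+210/3.6),[g(250,100),g(256,167),g(262,231),g(268,297),g(270,357),g(274,412)])
y=-10.3;ex=np.array([np.cos(np.radians(y)),np.sin(np.radians(y)),0]);ey=np.array([-ex[1],ex[0],0])
mid=(a+b)/2+ey*.058;print('rest c',mid, 'crests in rest frame',[( (c-mid)@ex*1e3,(c-mid)@ey*1e3) for c in C])
# fingertip/tooth tips of held comb
E
```

```text
rest far(-y) edge [0.5976 0.0158 0.042 ] [0.5005 0.0339 0.042 ] 0.09883542650431477 -10.554535432368256
crests [[0.6016, 0.0257, 0.052], [0.6036, 0.0371, 0.052], [0.6055, 0.0482, 0.052], [0.6075, 0.0599, 0.052], [0.61, 0.0707, 0.052], [0.612, 0.0808, 0.052]] [0.0115 0.0113 0.0119 0.0111 0.0103] -10.657523687640145
rest c [0.55942254 0.08190821 0.042     ] crests in rest frame [(np.float64(51.540205921534415), np.float64(-47.71270970320443)), (np.float64(51.464647036959164), np.float64(-36.20303223569849)), (np.float64(51.343436024271625), np.float64(-24.948933567447913)), (np.float64(51.248905816012666), np.float64(-13.06829039584699)), (np.float64(51.78371316813174), np.float64(-2.0227847497896843)), (np.float64(51.889865702797955), np.float64(8.322094146084176))]
```

```bash
python3 -m inch '[0.01,-0.004,-0.006,-0.2,-1.2,-1.3,0.02,0.01,-0.004,-0.006,0,0,0,0.02,0,0,0,0,0,0,0.02,0,0,0,0,0,0,0.02]'
python3 - <<'E'
from h import *
delta([.5496,.084,.223],-10.6)
snap('wrist','w5')
E
```

```text
clock: 6.48
tool_pos: [0.5479, 0.089, 0.3079]
orientation: [-52.9, 89.9, 27.1]
force: [-0.4, -0.3, -2.2]
opening: 0.0346
pos [0.5479 0.089  0.3079] open 0.0346 F [-0.4 -0.3 -2.2] t 6.475
d [ 0.0849 -0.0025 -0.0047] rot [0.61 0.05 0.07]
```

View pics/w5.png

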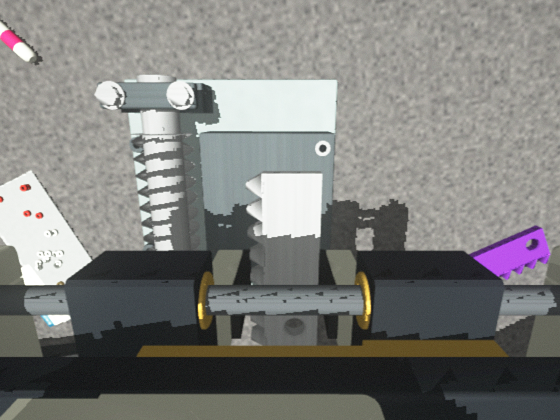

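```bash
python3 - <<'E'
from m import *
crop('w5',120,70,340,255,'c8',3.6)
d,M=cam('w5');H=d['hand_eye'];K=d['K']
for u,v in((261.5,173),(322,172.5),(246.5,185),(247,209),(322.5,240)):
    p=np.array([(u-K[0,2])/K[0,0],-(v-K[1,2])/K[1,1],-1.]);r=H[:3,:3]@p;o=H[:3,3];print((o+r*(.1728-o[0])/r[0]).round(4))
E
```

```text
[ 0.1728 -0.0107 -0.0494]
[ 0.1728  0.0176 -0.0497]
[ 0.1728 -0.0179 -0.0437]
[ 0.1728 -0.018  -0.0319]
[ 0.1728  0.019  -0.0159]
```

View pics/c8.png

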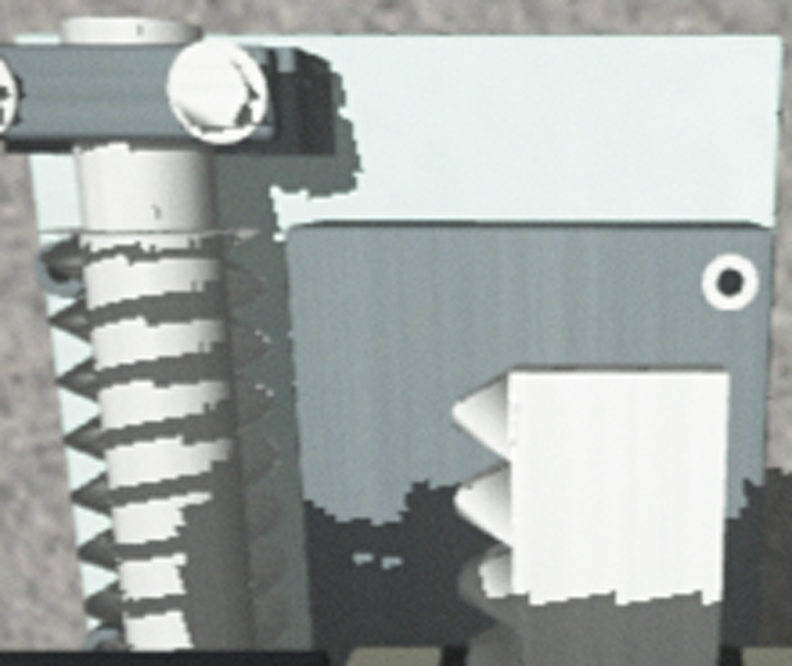

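```bash
python3 - <<'E'
from m import *
g=lambda x,y:(120+x/3.6,70+y/3.6)
a,b,C=ana('w5',g(287,227),g(772,229),[g(266,285),g(270,341),g(273,396),g(278,452),g(281,505),g(285,555)])
y=-10.6;ex=np.array([np.cos(np.radians(y)),np.sin(np.radians(y)),0]);ey=np.array([-ex[1],ex[0],0])
mid=(a+b)/2+ey*.058;print('rest c',mid)
for c in C:print( (c-mid)@ex*1e3,(c-mid)@ey*1e3)
E
```

```text
rest far(-y) edge [0.5978 0.0161 0.042 ] [0.5012 0.0336 0.042 ] 0.0982115033252749 -10.222017146002123
crests [[0.6021, 0.0262, 0.052], [0.604, 0.037, 0.052], [0.6062, 0.0479, 0.052], [0.6081, 0.0594, 0.052], [0.6102, 0.0705, 0.052], [0.6121, 0.0812, 0.052]] [0.011  0.0111 0.0116 0.0113 0.0109] -10.304404531529688
rest c [0.56018265 0.08185312 0.042     ]
51.421694152252705 -47.006464971738644
51.35302350150952 -35.987949934714116
51.47150119467774 -24.876025857071284
51.196744837852876 -13.260976754953989
51.28929358009483 -1.9691412331596103
51.13298242896836 8.95452983868546
```

```bash
python3 -m inch '[0.022,-0.001,-0.002,0.3,0,0,0.02,0.022,-0.001,-0.002,0,0,0,0.02,0.02,0,0,0,0,0,0.02,0,0,0,0,0,0,0.02,0,0,0,0,0,0,0.02]'
python3 - <<'E'
from h import *
delta([.5502,.0842,.223],-10.4)
E
```

```text
clock: 7.15
tool_pos: [0.5506, 0.0862, 0.2453]
orientation: [-58.5, 89.7, 21.3]
force: [0.3, -0.0, -2.9]
opening: 0.0346
pos [0.5506 0.0862 0.2453] open 0.0346 F [ 0.3 -0.  -2.9] t 7.15
d [ 0.0223  0.0002 -0.0021] rot [0.19 0.17 0.28]
```

```bash
python3 -m inch '[0.009,0,-0.001,0.2,0.2,0.3,0.02,0.008,0,-0.001,0,0,0,0.02,0,0,0,0,0,0,0.02,0,0,0,0,0,0,0.02]'
python3 - <<'E'
from h import *
delta([.5502,.0842,.223],-10.4)
E
```

```text
clock: 7.65
tool_pos: [0.5508, 0.0844, 0.229]
orientation: [-60.3, 89.9, 19.3]
force: [-0.7, -0.6, -2.6]
opening: 0.0347
pos [0.5508 0.0844 0.229 ] open 0.0347 F [-0.7 -0.6 -2.6] t 7.65
d [ 0.006   0.0006 -0.0003] rot [-0.01  0.05  0.1 ]
```

```bash
python3 -m inch '[0.004,0,0,0,0,0,0.02,0,0,0,0,0,0,0.02]'
python3 -m inch '[0.0015,0,0,0,0,0,0.02,0,0,0,0,0,0,0.02]'
python3 - <<'E'
from h import *
delta([.5502,.0842,.223],-10.4)
E
```

```text
clock: 7.9
tool_pos: [0.5509, 0.0845, 0.2249]
orientation: [-59.2, 89.9, 20.4]
force: [-0.4, -0.3, -1.9]
opening: 0.0348
clock: 8.15
tool_pos: [0.551, 0.0845, 0.2234]
orientation: [-60.2, 89.9, 19.4]
force: [0.4, -0.8, -2.0]
opening: 0.0348
pos [0.551  0.0845 0.2234] open 0.0348 F [ 0.4 -0.8 -2. ] t 8.15
d [ 0.0004  0.0007 -0.0004] rot [-0.01  0.07  0.12]
```

```bash
python3 -m inch '[0.001,0,0,0,0,0,0.02,0,0,0,0,0,0,0.02]'
python3 -m inch '[0,0,0,0,0,0,0.05,0,0,0,0,0,0,0.05,0,0,0,0,0,0,0.05,0,0,0,0,0,0,0.05]'
```

```text
clock: 8.4
tool_pos: [0.5511, 0.0846, 0.2228]
orientation: [-61.5, 89.8, 18.1]
force: [0.1, 0.2, -1.7]
opening: 0.0347
clock: 8.9
tool_pos: [0.5516, 0.0847, 0.2233]
orientation: [-61.7, 89.7, 17.9]
force: [0.2, 0.2, -0.2]
opening: 0.0499
```

```bash
python3 -m inch '[-0.02,0,0,0,0,0,0.05,-0.04,0,0,0,0,0,0.05,-0.04,0,0,0,0,0,0.05,-0.02,0,0.0,0,0,0,0.05,0,0,0,0,0,0,0.05,0,0,0,0,0,0,0.05]'
python3 - <<'E'
from m import *
delta([.5502,.0842,.223],-10.4)
snap('wrist','w6');snap('side','d6');snap('scene','s6')
crop('w6',110,70,350,255,'c9',3.3);crop('d6',230,150,350,260,'c10',5)
E
```

```text
clock: 9.65
tool_pos: [0.5506, 0.0843, 0.3458]
orientation: [-66.0, 89.9, 13.6]
force: [-0.4, 0.2, -0.8]
opening: 0.0499
pos [0.5506 0.0843 0.3458] open 0.0499 F [-0.4  0.2 -0.8] t 9.65
d [ 0.1228  0.0007 -0.0003] rot [0.01 0.06 0.13]
```

View pics/w6.png

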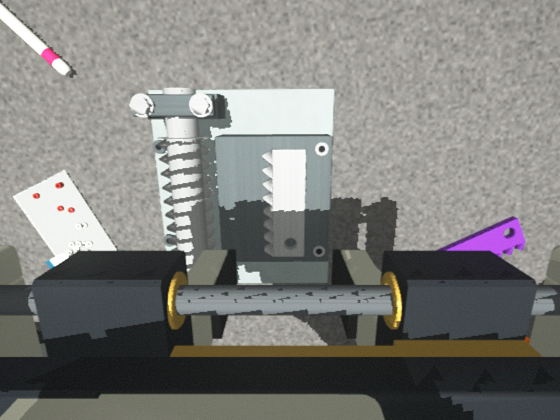

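View pics/c10.png

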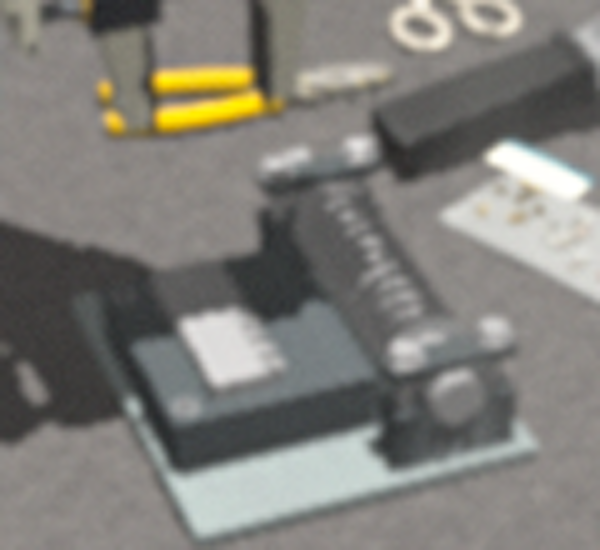

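The comb lies flat on the rest, clear of the thread: in the wrist view it spans (262–307, 148–257). I'll measure its position relative to the rest and the crests.

```bash
python3 - <<'E'
from m import *
crop('w6',150,120,340,275,'c11',4.2)
E
```

View pics/c11.png

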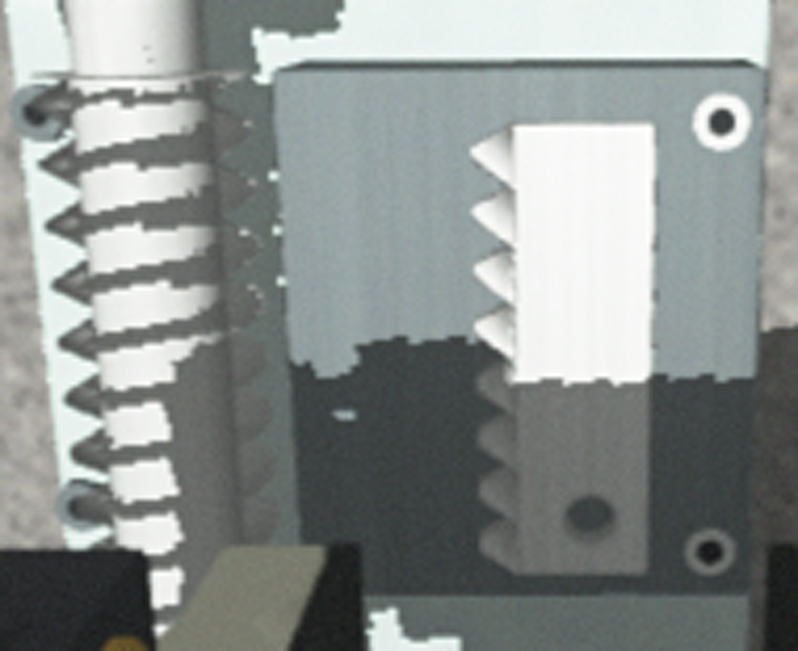

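```bash
python3 - <<'E'
from m import *
g=lambda x,y,z:onz('w6',150+x/4.2,120+y/4.2,z)
c=[g(*p,.042) for p in((277,68),(766,68),(748,595),(302,592))]
mid=sum(c)/4;print(mid,[np.linalg.norm(c[i]-c[i-1]).round(4) for i in range(4)])
e=(c[2]-c[1])+(c[3]-c[0]);yaw=np.degrees(np.arctan2(-e[0],e[1]));e2=c[0]-c[1]+c[3]-c[2];print(yaw,np.degrees(np.arctan2(e2[1],e2[0])))
yaw=-10.4;r=np.radians(yaw);ex=np.array([np.cos(r),np.sin(r),0]);ey=np.array([-ex[1],ex[0],0])
f=lambda p:(((p-mid)@ex*1e3).round(1),((p-mid)@ey*1e3).round(1))
for y,x in zip((152,211,269,327,383,438,491,545),(470,471,472,474,476,477,478,479)):print('tooth',f(g(x,y,.05)))
for p in((247,124),(252,185),(256,243),(261,298)):print('crest z46',f(g(*p,.046)),'z52',f(g(*p,.052)))
for p in((656,124),(649,574),(512,124),(516,574)):print('edge',f(g(*p,.05)))
q=g(649,574,.05)-g(656,124,.05);print('back yaw',np.degrees(np.arctan2(-q[0],q[1])))
E
```

```text
[0.55940104 0.08138697 0.042     ] [np.float64(0.1146), np.float64(0.0982), np.float64(0.1152), np.float64(0.0999)]
-10.473793119201606 -10.581745677978347
tooth (np.float64(10.0), np.float64(-41.6))
tooth (np.float64(10.0), np.float64(-29.9))
tooth (np.float64(10.1), np.float64(-18.0))
tooth (np.float64(9.9), np.float64(-5.9))
tooth (np.float64(9.7), np.float64(6.1))
tooth (np.float64(9.7), np.float64(18.1))
tooth (np.float64(9.7), np.float64(30.0))
tooth (np.float64(9.7), np.float64(42.4))
crest z46 (np.float64(54.8), np.float64(-46.7)) z52 (np.float64(53.5), np.float64(-47.3))
crest z46 (np.float64(54.6), np.float64(-34.5)) z52 (np.float64(53.2), np.float64(-35.4))
crest z46 (np.float64(54.5), np.float64(-22.6)) z52 (np.float64(53.2), np.float64(-23.7))
crest z46 (np.float64(54.2), np.float64(-11.1)) z52 (np.float64(52.9), np.float64(-12.4))
edge (np.float64(-26.8), np.float64(-47.1))
edge (np.float64(-27.1), np.float64(49.1))
edge (np.float64(1.6), np.float64(-47.1))
edge (np.float64(1.7), np.float64(49.2))
back yaw -10.21090588663719
```

```bash
cat >> h.py <<'E'
def delta2(p,yaw):
    o=ctrl.get_obs();Rt=R.from_euler('xyz',o['orientation'],degrees=True).as_matrix()
    c,s=np.cos(np.radians(yaw)),np.sin(np.radians(yaw))
    G=np.array([[0,0,-1],[s,-c,0],[-c,-s,0]],float).T
    print('pos',o['tool_pos'].round(4),'open',round(o['opening'],4),'F',o['force'].round(1),'t',o['clock'],'j',o['joint_pos'].round(1))
    print('d',(Rt.T@(np.array(p)-o['tool_pos'])).round(4),'rot',np.degrees(R.from_matrix(Rt.T@G).as_rotvec()).round(2))
E
python3 - <<'E'
from h import *
delta2([.5123,.0906,.3],-10.4)
E
```

```text
pos [0.5507 0.0844 0.3454] open 0.0498 F [ 0.7 -0.6  0.2] t 9.8 j [ 28.9  12.2 -19.2   0.1 -58.5 -39.3]
d [ 0.0454  0.039  -0.0008] rot [-8.998e+01 -6.000e-02  8.000e-02]
```

```bash
python3 -m inch '[0,0.039,0,0,0,0,0.045,0,0,0,-10,0,0,0.045,0,0,0,-10,0,0,0.045,0,0,0,-10,0,0,0.045,0,0,0,-10,0,0,0.045,0,0,0,-10,0,0,0.045,0,0,0,-10,0,0,0.045,0,0,0,-10,0,0,0.045,0,0,0,-10,0,0,0.045,0,0,0,-10,0,0,0.045,0,0,0,0,0,0,0.045,0,0,0,0,0,0,0.045]'
python3 - <<'E'
from h import *
delta2([.5123,.0906,.3],-10.4)
E
```

```text
clock: 11.3
tool_pos: [0.5097, 0.0911, 0.3349]
orientation: [39.2, 89.0, -148.6]
force: [-0.3, -1.2, 0.4]
opening: 0.045
pos [0.5097 0.0911 0.3349] open 0.045 F [-0.3 -1.2  0.4] t 11.3 j [ 31.9   9.5 -24.3  -0.  -57.3  50.3]
d [ 0.0348 -0.0003 -0.0031] rot [ 2.59  0.76 -0.65]
```

```bash
python3 -m inch '[0.015,0,-0.002,2.6,0.8,-0.6,0.045,0.015,0,-0.001,0,0,0,0.045,0,0,0,0,0,0,0.045,0,0,0,0,0,0,0.045]'
python3 - <<'E'
from h import *
delta2([.5123,.0906,.3],-10.4)
snap('wrist','w7')
E
```

```text
clock: 11.8
tool_pos: [0.5127, 0.0904, 0.3036]
orientation: [93.7, 89.9, -97.2]
force: [0.3, 0.6, 0.3]
opening: 0.0451
pos [0.5127 0.0904 0.3036] open 0.0451 F [0.3 0.6 0.3] t 11.8 j [ 31.7  11.4 -26.6   0.1 -52.1  47.5]
d [ 0.0036 -0.0001  0.0004] rot [-0.42 -0.01 -0.1 ]
```

View pics/w7.png

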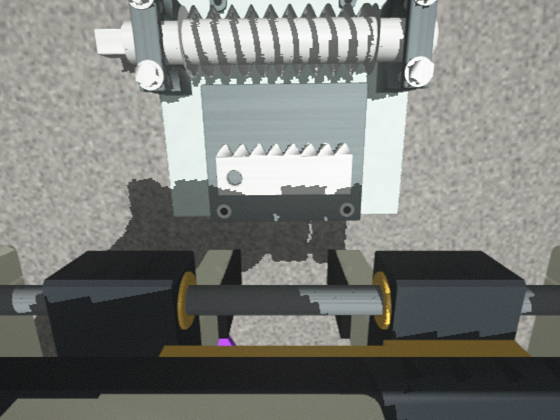

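The view shows the comb (217–352, 145–195) centred ahead of the two fingers, with the thread at the top (185–380, 10–80).

```bash
python3 -m inch '[0.025,0,0,-0.4,0,0,0.045,0.025,0,0,0,0,0,0.045,0.015,0,0,0,0,0,0.045,0,0,0,0,0,0,0.045,0,0,0,0,0,0,0.045]'
python3 - <<'E'
from h import *
delta2([.5123,.0906,.2225],-10.4)
E
```

```text
clock: 12.48
tool_pos: [0.5143, 0.0912, 0.24]
orientation: [-164.2, 89.7, 5.4]
force: [0.4, 0.3, -0.4]
opening: 0.0447
pos [0.5143 0.0912 0.24  ] open 0.0447 F [ 0.4  0.3 -0.4] t 12.475 j [ 31.7  16.1 -30.6   0.2 -43.1  47.9]
d [0.0175 0.001  0.0019] rot [ 0.04 -0.26  0.07]
```

```bash
python3 -m inch '[0.009,0.0005,0.001,0,-0.3,0,0.045,0.006,0,0.001,0,0,0,0.045,0,0,0,0,0,0,0.045]'
python3 -m inch '[0.0015,0,0,0,0,0,0.045,0,0,0,0,0,0,0.045]'
python3 - <<'E'
from h import *
delta2([.5123,.0906,.2225],-10.4)
snap('side','d8');crop('d8',200,110,360,260,'c12',4)
E
```

```text
clock: 12.85
tool_pos: [0.5125, 0.0913, 0.2254]
orientation: [-105.7, 89.8, 63.9]
force: [-0.6, -0.3, -0.1]
opening: 0.0448
clock: 13.1
tool_pos: [0.5126, 0.0914, 0.224]
orientation: [-109.5, 89.8, 60.2]
force: [0.2, 0.3, 0.3]
opening: 0.0452
pos [0.5126 0.0914 0.224 ] open 0.0452 F [0.2 0.3 0.3] t 13.1 j [ 31.7  17.3 -31.5  -0.1 -41.   48.1]
d [0.0015 0.0008 0.0001] rot [ 0.05 -0.06  0.17]
```

View pics/c12.png

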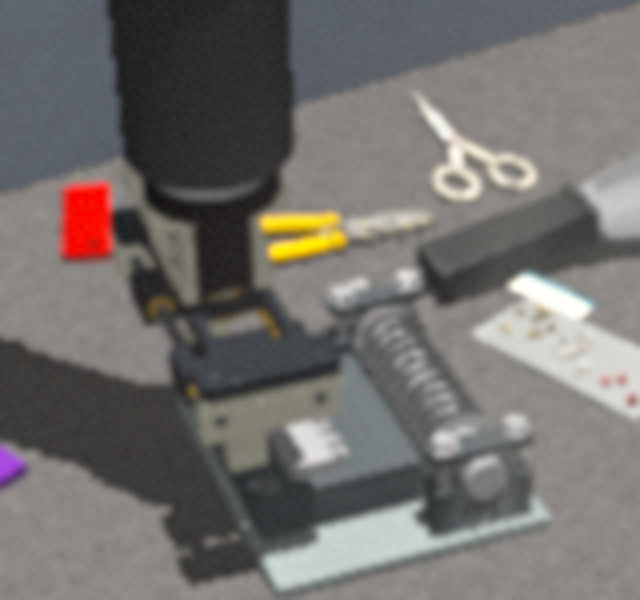

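```bash
python3 -m inch '[0.0012,0.0005,-0.004,0,0,0.1,0.045,0,0,-0.006,0,0,0,0.045,0,0,-0.006,0,0,0,0.045,0,0,-0.006,0,0,0,0.045,0,0,0,0,0,0,0.045]'
python3 - <<'E'
from h import *
delta2([.5123,.0906,.2225],-10.4)
snap('wrist','w8')
E
```

```text
clock: 13.78
tool_pos: [0.536, 0.0866, 0.223]
orientation: [-136.1, 89.9, 33.6]
force: [-0.1, -0.5, 0.2]
opening: 0.0452
pos [0.536  0.0866 0.223 ] open 0.0452 F [-0.1 -0.5  0.2] t 13.775 j [ 29.9  19.1 -28.8  -0.  -41.9  49.8]
d [0.0004 0.0003 0.0241] rot [ 0.05 -0.07  0.07]
```

View pics/w8.png

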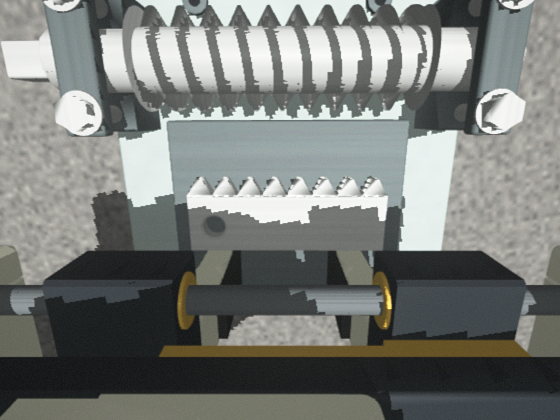

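```bash
python3 - <<'E'
from m import *
crop('w8',120,80,460,250,'c13',2.35)
E
```

```text
(no output)
```

View pics/c13.png

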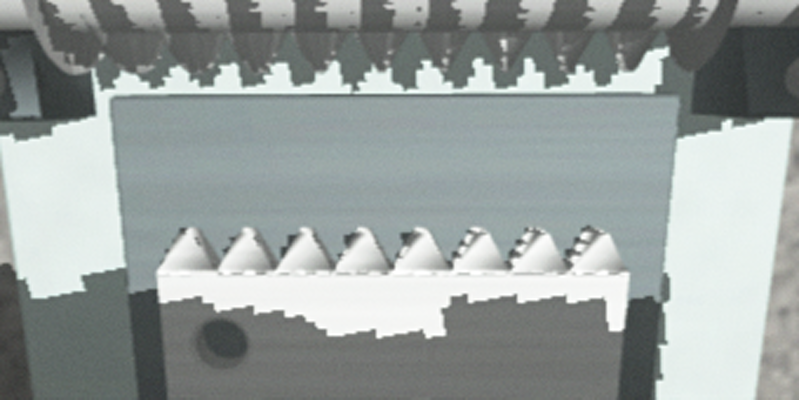

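```bash
python3 - <<'E'
from m import *
g=lambda x,y,z:onz('w8',120+x/2.35,80+y/2.35,z)
mid=np.array([.5594,.0814,0]);r=np.radians(-10.4);ex=np.array([np.cos(r),np.sin(r),0]);ey=np.array([-ex[1],ex[0],0])
f=lambda p:[float(((p-mid)@ex*1e3).round(1)),float(((p-mid)@ey*1e3).round(1))]
for x in(190,247,305,363,421,479,537,592):print('tooth',f(g(x,230,.05)))
for x in(268,330,387,447,505,563,623):print('crest',f(g(x,67,.048)))
for x,y in((113,98),(680,96)):print('rest edge',f(g(x,y,.042)))
for x in(160,628):print('shoulder',f(g(x,272,.05)))
E
```

```text
tooth [24.2, 40.9]
tooth [24.2, 29.5]
tooth [24.2, 17.9]
tooth [24.3, 6.2]
tooth [24.3, -5.4]
tooth [24.3, -17.0]
tooth [24.3, -28.6]
tooth [24.3, -39.6]
crest [55.4, 24.3]
crest [55.5, 12.4]
crest [55.5, 1.5]
crest [55.5, -10.0]
crest [55.5, -21.1]
crest [55.5, -32.3]
crest [55.5, -43.7]
rest edge [49.6, 56.6]
rest edge [50.1, -57.4]
shoulder [15.6, 47.6]
shoulder [15.7, -47.6]
```

```bash
python3 -m inch '[0,0,-0.006,0,0,0,0.045,0,0,-0.006,0,0,0,0.045,0,0,-0.006,0,0,0,0.045,0,0,-0.006,0,0,0,0.045,0,0,0,0,0,0,0.045]'
python3 - <<'E'
from h import *
mid=np.array([.5594,.0814,0]);r=np.radians(-10.4);p=mid+.0128*np.array([np.cos(r),np.sin(r),0]);p[2]=.2228
delta2(p,-10.4)
E
```

```text
clock: 14.45
tool_pos: [0.561, 0.0819, 0.2228]
orientation: [-130.0, 89.9, 39.7]
force: [-0.0, -0.4, -0.6]
opening: 0.0449
pos [0.561  0.0819 0.2228] open 0.0449 F [-0.  -0.4 -0.6] t 14.45 j [ 28.1  21.  -25.7  -0.  -43.2  51.6]
d [ 0.      0.0008 -0.0114] rot [ 0.06 -0.05  0.06]
```

```bash
python3 -m inch '[0,0,-0.003,0,0,0,0.045,0,0,-0.002,0,0,0,0.045,0,0,-0.002,0,0,0,0.045]'
python3 -m inch '[0,0,-0.002,0,0,0,0.045,0,0,-0.001,0,0,0,0.045]'
python3 - <<'E'
from h import *
mid=np.array([.5594,.0814,0]);r=np.radians(-10.4);p=mid+.0128*np.array([np.cos(r),np.sin(r),0]);p[2]=.2228
delta2(p,-10.4)
snap('wrist','w9')
E
```

```text
clock: 14.82
tool_pos: [0.5678, 0.0805, 0.2228]
orientation: [-105.2, 90.0, 64.4]
force: [-0.7, -0.1, 0.3]
opening: 0.0452
clock: 15.08
tool_pos: [0.5707, 0.0801, 0.2227]
orientation: [-70.7, 90.0, 99.0]
force: [-2.7, 2.3, 1.2]
opening: 0.0451
pos [0.5707 0.0801 0.2227] open 0.0451 F [-2.7  2.3  1.2] t 15.075 j [ 27.4  21.8 -24.5  -0.1 -43.8  52.3]
d [-0.0001  0.0008 -0.0014] rot [0.05 0.02 0.05]
```

View pics/w9.png

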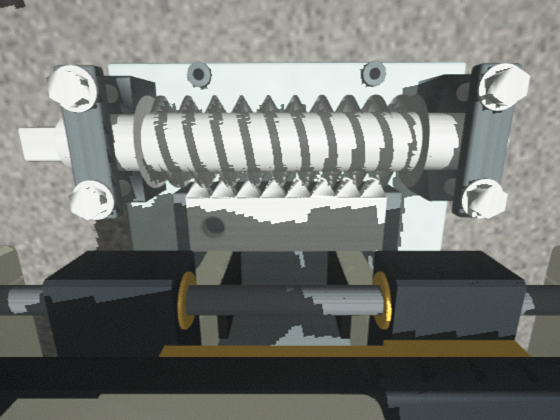

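The teeth (190–385, ~190) have entered the thread grooves, and contact force is building. Pushing further.

```bash
python3 -m inch '[0,0,-0.0015,0,0,0,0.045,0,0,-0.0015,0,0,0,0.045]'
python3 -m inch '[0,0,-0.002,0,0,0,0.045,0,0,-0.002,0,0,0,0.045]'
python3 - <<'E'
from h import *
mid=np.array([.5594,.0814,0]);r=np.radians(-10.4);p=mid+.0128*np.array([np.cos(r),np.sin(r),0]);p[2]=.2228
delta2(p,-10.4)
snap('wrist','w10');crop('w10',120,130,460,260,'c14',2.35)
E
```

```text
clock: 15.38
tool_pos: [0.5736, 0.0798, 0.2227]
orientation: [-52.8, 89.9, 116.9]
force: [-2.2, 2.0, 0.6]
opening: 0.045
clock: 15.62
tool_pos: [0.5751, 0.0788, 0.2217]
orientation: [10.0, 89.6, 179.7]
force: [-10.6, 5.2, 4.2]
opening: 0.045
pos [0.5751 0.0788 0.2217] open 0.045 F [-10.6   5.2   4.2] t 15.625 j [ 27.   22.3 -23.7  -0.3 -44.4  52.8]
d [-0.0011  0.0003  0.0032] rot [ 0.02  0.41 -0.07]
```

View pics/c14.png

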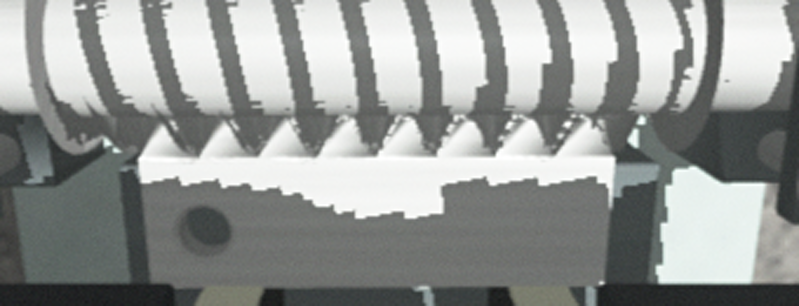

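```bash
python3 -m inch '[-0.0005,0,-0.002,0,0.4,0,0.045,0,0,-0.002,0,0,0,0.045]'
python3 - <<'E'
from m import *
mid=np.array([.5594,.0814,0]);r=np.radians(-10.4);ex=np.array([np.cos(r),np.sin(r),0]);ey=np.array([-ex[1],ex[0],0])
f=lambda p:[float(((p-mid)@ex*1e3).round(1)),float(((p-mid)@ey*1e3).round(1))]
delta2(mid+[0,0,.2228],-10.4)
g=lambda x,y,z:onz('w10',120+x/2.35,130+y/2.35,z)
for x in(141,613):print('shoulder',f(g(x,158,.05)))
for x,y in((168,121),(580,121)):print('tip',f(g(x,y,.05)))
E
```

```text
clock: 15.92
tool_pos: [0.5753, 0.078, 0.2206]
orientation: [24.2, 89.4, -166.2]
force: [-9.1, 5.0, 6.7]
opening: 0.045
pos [0.5753 0.078  0.2206] open 0.045 F [-9.1  5.   6.7] t 15.925 j [ 27.   22.4 -23.7  -0.2 -44.5  52.8]
d [-0.0021 -0.0004  0.0163] rot [-0.02  0.55 -0.25]
shoulder [53.7, 50.0]
shoulder [53.7, -45.2]
tip [61.3, 43.9]
tip [61.3, -38.0]
```

The push has stopped dead at about 10 N. The comb's shoulder is at 53.7 mm at both ends, so its centre is at about 43.2 mm and home is 43. I'll back off and check.

```bash
python3 -m inch '[-0.001,0,0.003,0,0.4,0,0.045,-0.0005,0,0.008,0,0,0,0.045,0,0,0.01,0,0,0,0.045,-0.02,0,0,0,0,0,0.045,-0.04,0,0,0,0,0,0.045,-0.02,0,0,0,0,0,0.045,0,0,0,0,0,0,0.045,0,0,0,0,0,0,0.045]'
python3 - <<'E'
from m import *
mid=np.array([.5594,.0814,0])
delta2(mid+[0,0,.3],-10.4)
snap('wrist','w11');snap('side','d11');snap('scene','s11')
crop('w11',120,60,460,260,'c15',2.35);crop('d11',230,150,350,260,'c16',5);
E
```

```text
clock: 16.92
tool_pos: [0.5521, 0.0821, 0.3041]
orientation: [83.4, 89.8, -107.0]
force: [-0.1, 0.0, 0.3]
opening: 0.0446
pos [0.5521 0.0821 0.3041] open 0.0446 F [-0.1  0.   0.3] t 16.925 j [ 28.6  14.7 -22.    0.2 -53.4  50.8]
d [ 0.0041 -0.0006 -0.0073] rot [-0.02  0.03 -0.24]
```

View pics/w11.png

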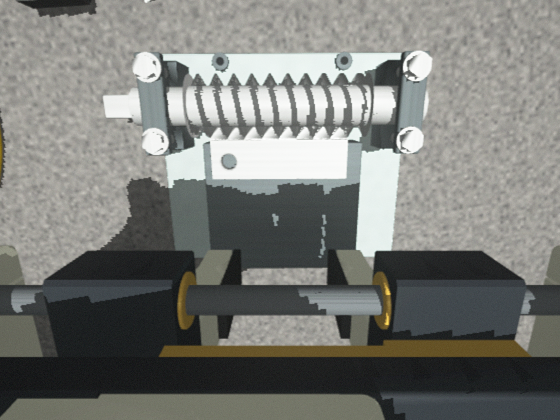

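View pics/c15.png

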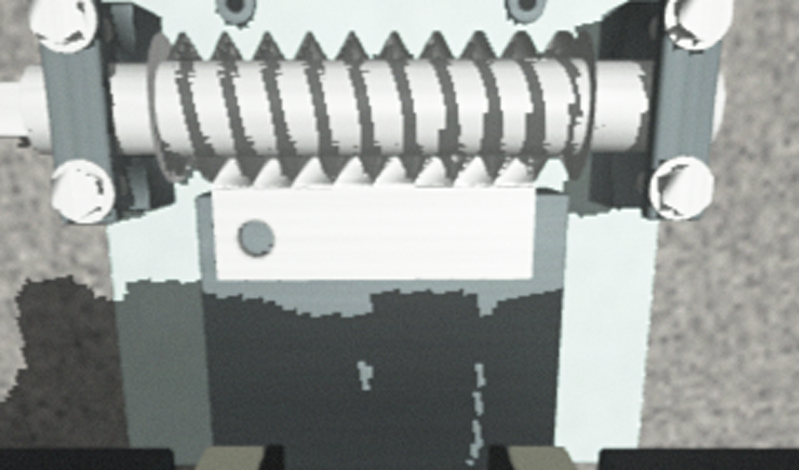

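View pics/c16.png

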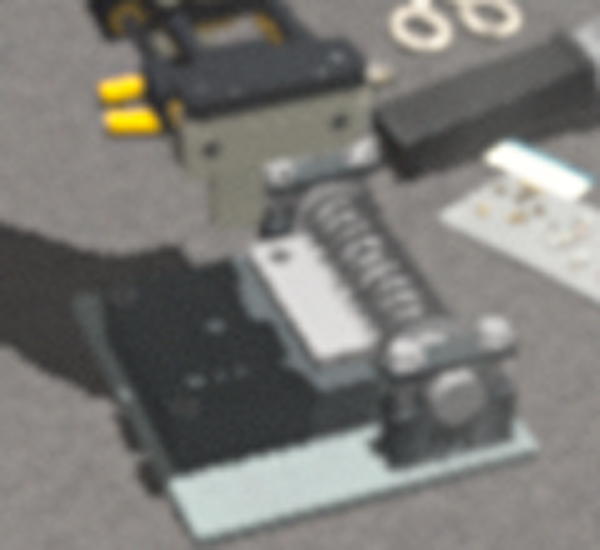

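```bash
python3 - <<'E'
from m import *
mid=np.array([.5594,.0814,0]);r=np.radians(-10.4);ex=np.array([np.cos(r),np.sin(r),0]);ey=np.array([-ex[1],ex[0],0])
f=lambda p:[float(((p-mid)@ex*1e3).round(1)),float(((p-mid)@ey*1e3).round(1))]
g=lambda x,y,z:f(onz('w11',120+x/2.35,60+y/2.35,z))
print('shoulder',g(213,189,.05),g(533,188,.05));print('back',g(217,280,.05),g(533,279,.05));print('rest edge',g(197,194,.042),g(564,190,.042))
crop('w11',190,110,380,190,'c17',4.2)
d,M=cam('w11');K=d['K'];v,u=np.mgrid[0:420,0:560];z=d['depth'];c=np.stack([(u-K[0,2])/K[0,0]*z,-(v-K[1,2])/K[1,1]*z,-z],-1);W=c@M[:3,:3].T+M[:3,3]
print('heights l/mid/r',[np.median(W[150:168,a:b,2]).round(4) for a,b in((213,221),(250,300),(335,343))],'rest',np.median(W[183:195,230:330,2]))
E
```

```text
shoulder [52.4, 50.1] [52.6, -44.9]
back [25.0, 50.6] [25.2, -46.4]
rest edge [50.3, 56.8] [51.4, -56.0]
heights l/mid/r [np.float64(0.05), np.float64(0.0499), np.float64(0.0498)] rest 0.0419842902491562
```

View pics/c17.png

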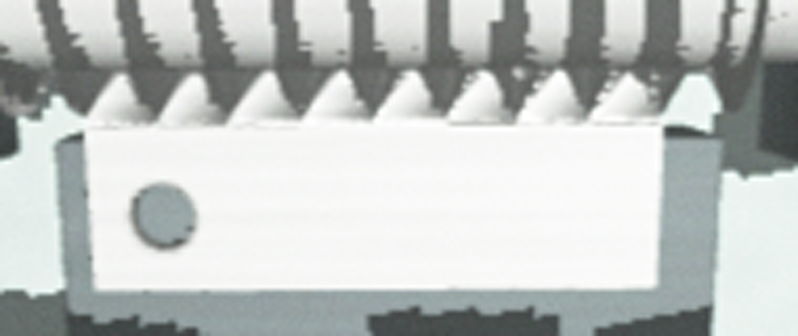

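The last checks agree that the comb is home, so I'm handing in the job.

```bash
python3 - <<'E'
from h import *
ctrl.close_job();print(ctrl.get_obs()['clock'])
E
```

```text
the job is handed in; nothing more can be done
the job is handed in; nothing more can be done
```

I put the grey coarse comb from the left of the stand flat on the rest with its tips clear of the thread and let go. I then pushed it along the rest with both fingers on its back edge until it stopped at about 10 N. After that I backed the gripper off and handed the job in at about 17 s.

- **Seating:** in the last wrist picture the back edge lies at 25.0 and 25.2 mm from the rest's centre at its two ends, where 25 mm is fully home. The shoulder at the foot of the teeth is level to 0.2 mm, and all eight teeth sit in the grooves.
- **Height and level:** the top of the comb measures 49.8 to 50.0 mm along its length, where 50 mm is right for lying flat. The comb's middle is about 2 mm from the rest's middle along the thread.
- **Robot:** at the end the arm read almost no force, with the gripper about 80 mm above the rest.

Some measurements disagreed slightly. The rest's edge read up to 1.4 mm off and the shoulder about 1 mm off between views. The crest spacing came out about 5% short, so I only trusted the crest positions to about 1.5 mm. I did not re-measure the fine comb and the other things at the end, but no move went near them.

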